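Turn the leaf of the colour-vision test book

TASK

Move the examination on to the next plate: with the fingertips under its free edge, push the half-raised stiff leaf of the open colour-vision test book steadily up and over the spine, without flicking it, and press it down until it lies flat on the other half of the book. Only push it: do not pinch it, and do not touch the black printed dot sheets, neither the one on the leaf's face nor the one uncovered beneath it, because finger marks spoil them. Leave the book where it lies and do not disturb the things around it.

Things in the scene. Friction and masses are not known exactly. Their poses are not given: they have to be found in the camera images.
- book: Open test book, loose on the desk, 1.1 kg, 212 mm along the spine (its x), 312 mm across (its y). Navy covers reach 156 mm from the spine; on them two piles of buff boards, tops 13 mm above the desk, reach 147 mm. Origin: on the desk under the middle of the spine; z up. The raised leaf starts over the -y half and shall end on the +y half.
- leaf (a joint): Angle of the raised leaf about the spine, rad: 0 = flat on the -y half, pi/2 upright, pi = flat on the +y half (end stop). Starts at 0.3 to 0.7. Stiff grey board 2.5 mm thick, 200 mm along the spine, free edge 150 mm from the hinge line, 0.1 kg. Tight hinge: stays at any angle where it is left, neither falls nor springs back; about 1 to 2 N at the free edge moves it.
- leaf_edge (a point): Middle of the leaf's free edge (mid-thickness, 150 mm from the hinge line); it moves with the leaf. Its axes are the leaf's: x along the spine, -y from the hinge line out to the free edge, z out of the printed face (up when the leaf lies at angle 0).
- spine_mid (a point): Middle of the leaf's hinge line, which runs along the book's x, over the book's origin, 15.5 mm above the desk. Fixed to the book; axes as the book's.
- spine_far (a point): Point on the hinge line 100 mm from its middle towards the book's +x, fixed to the book.
- leaf_face: Black printed sheet with a disc of coloured dots on the leaf's face (uppermost at angle 0), 190 mm along the spine by 138 mm, 1 mm thick, ending 5 mm short of the leaf's free edge and ends. Not to be touched. Origin: middle of the sheet where it meets the leaf. The leaf's back is plain grey and may be touched anywhere.
- next_face: The same sort of black printed dot sheet on top of the -y pile under the leaf, 190 by 138 mm, 1 mm thick, its top 14 mm above the desk; it reaches from 7.5 mm to 145.5 mm from the spine. Not to be touched. Origin: middle of its underside.
- hammer: Bystander: reflex hammer lying flat, steel handle and rubber head, 173 mm long (its x), head 54 mm wide, 25 mm high, 0.13 kg. Origin: on the desk below the handle. Beside the book on one side, with the occluder on the other (either way round).
- occluder: Bystander: flat black eye occluder paddle, 184 mm long (its x), disc 58 mm across, 7 mm thick, 0.05 kg. Origin: on the desk under it. Beside the book.
- pen_torch: Bystander: aluminium pen torch lying down, 14 mm square with rounded edges, 131 mm long (its y), 0.05 kg. Origin: under its middle. Beyond the book, on its +x side.
- jar: Bystander: glass dressing jar with steel lid and knob, 74 mm across the lid, 103 mm high, 0.35 kg. Origin: centre of its foot. Beyond the book, on its +x side.

How it is judged:
On the way:
1. a finger brings the leaf upright (value of joint leaf between 1.3 and 2 rad and contact force between the fingers and book above 0.1 N), for 0.05 s.
At the end, for the whole second after the job is handed in: The leaf lies flat on the other half of the book (within 0.07 rad, 4 degrees, of its end stop) and at rest; the book lies flat within 20 mm of where it was; the bystanders are within 15 mm of where they were (value of joint leaf above 3.07 rad and not (velocity of joint leaf above 0.1 rad/s) and distance of book from where it was at the start of the episode below 0.02 m and linear speed of book below 0.01 m/s and angle between book's own z axis and vertical below 0.03 rad and distance of each of hammer, occluder, pen_torch, jar from where it was at the start of the episode below 0.015 m); the robot touches nothing.
It fails at once if a printed dot sheet is touched (on the leaf's face, as in pinching the leaf, or on the plate beneath) (contact force between any of the arm, the fingers and leaf_face above 0.5 N or contact force between any of the arm, the fingers and next_face above 0.5 N).
It fails at once if the leaf is flicked or slapped over (faster than 5 rad/s) (velocity of joint leaf above 5 rad/s).
It fails at once if the book is shoved more than 20 mm, slewed or lifted (distance of book from where it was at the start of the episode above 0.02 m or distance of spine_far from where it was at the start of the episode above 0.03 m or angle between book's own z axis and vertical above 0.06 rad).
It fails at once if a bystander is moved more than 15 mm (distance of any of hammer, occluder, pen_torch, jar from where it was at the start of the episode above 0.015 m).
It also fails if it takes over 45 s, if anything falls off the work surface, if the arm or the gripper's body presses on something with over 40 N, if the wrist force passes 120 N, or if a joint passes its speed limit or range.

ROBOT

A 6-joint arm with a two-finger parallel gripper is mounted at the origin on the work surface. World frame = base frame: x ahead of the robot, y to its left, z up, the work surface at z = 0. Lengths are in m, angles in rad, forces in N, time in s.
With the tool pointing down it reaches from about 0.3 to 0.875 m from the base axis. Payload 4.2 kg.
Tool frame: the origin (TCP) lies at the very end of the fingers, on their centre line; the grasp point (between the pads) lies 19 mm behind it (env.grip_depth is the distance from the TCP to the grasp point, in m); z points along the fingers, y is the direction in which the jaws open and shut (so a half turn about z gives the same grasp; the last joint's range is limited). The gripper opens to 85 mm and grips with 20 to 120 N. Pads are 22 mm wide; open, the fingers measure 114 mm over their backs; the gripper's body (76 mm by 85 mm) begins 54 mm behind the grasp point. The pads swing forward as they close: fully open they stand 13 mm farther back than shut.
Start: joints at [-1.2, 0.32, 1.565, -0, 1.257, -0.02], TCP at [0.219, -0.532, 0.231] pointing down, gripper open.
Joint ranges: [-3.11, 3.11], [-0.84, 2.01], [0.21, 2.61], [-1.34, 4.49], [0.05, 2.63], [-2.56, 2.56]. Speed limits (rad/s): [2.57, 2.57, 3.14, 3.14, 3.14, 3.14].

INTERFACE

Orientations are given as a unit quaternion [x, y, z, w].
In Python, from plant import state, viewer, env gives the robot as it stands. The module is installed in compiled form; this text tells all that it offers.
- The arm moves only by the shell command python3 -m jog 'ROWS' [FORCE]. ROWS is JSON, a list that holds one entry, the list of rows, each a list of 5 numbers: the opening, from -1 (shut) to 1 (fully open), so that 0 is half open, then the shift along the world's x, y, z in m, then the turn about the world's z in degrees. A call has 1 to 12 rows; each row shifts and turns the commanded pose from where the row before left it; what a row does not reach is not made up. A row lasts 1/12 s, in which the tool goes at most 41.7 mm and 7.16 degrees, less where a joint would pass 70% of its speed; a pose out of reach is approached as far as the arm can. A call with a gripper value outside its range is refused whole. The fingers move at their own pace and stop on an object; FORCE is the grip in N (left out, the last holds). Time passes only in rows, so rows that do not move let the fingers close. It gives the time, the measured TCP pose, the force and the opening at its end, in the units of the state.
- state(): the state, without advancing time (a new reading comes with each control period).
- viewer.camera(name): name is "side" or "top" or "wrist"; returns a dict with "color" (420x560x3 uint8, red, green, blue), "depth" (420x560 float32, m along the optical axis (not along the pixel's ray), 0 where there is no reading), "intrinsics" (3x3 intrinsics, pixels), "rvec" (rotation vector, rad) and "tvec" (3), from world to camera coordinates, as OpenCV has them. Camera axes: x right, y down, z forward; pixel columns grow to the right and rows downward; lengths in m; the calibration is good to about 2 mm. The wrist camera is an equidistant fisheye: a pixel r from the principal point sees the ray r / f radians off the axis. A picture is of the moment at which its call begins.
- env.close_job(): hands the job in, once; it reports no verdict.
The state is a dict: "clock": time; "joint_pos": joint angles; "joint_velocities": joint speeds; "joint_efforts": joint torques, N m; "position": TCP position; "tcp_rot": TCP orientation; "ft_force": force on the tool from outside, world axes, zero at the start; "wrist_torque": the same for the moment, N m; "finger_gap": finger opening in m.
Only numpy, scipy, OpenCV 4.12 (cv2) and the standard library are available. Lean on these libraries where they do the work, as an engineer would, in place of code of your own. Each camera call takes 0.05 s, during which the arm holds its last target.

## Working session

There is one attempt and no reset: what is moved stays moved. The work goes in short steps, Python scripts to look and compute and a shell command to move; the robot and the scene stay as the last step left them, time stands still between calls to the robot, and variables do not carry over. Pictures are saved under pics/ and viewed, and the job is handed in when it is done.

```bash
mkdir -p pics; cat > h.py <<'E'
import cv2,numpy as np
from plant import state,viewer,env
def shot(n,f):
    c=viewer.camera(n); cv2.imwrite('pics/'+f,c['color'][:,:,::-1]); np.savez('pics/'+f[:-4]+'.npz',**c); return c
def cloud(c):
    K=c['intrinsics'];R=cv2.Rodrigues(np.array(c['rvec'],float))[0];t=np.array(c['tvec']).reshape(3)
    h,w=c['depth'].shape;u,v=np.meshgrid(np.arange(w),np.arange(h));d=c['depth']
    P=np.stack([(u-K[0,2])/K[0,0]*d,(v-K[1,2])/K[1,1]*d,d],-1)
    return (P-t)@R
E
python3 - <<'E'
from h import *
for n in('top','side'):
    c=shot(n,n+'0.png'); R=cv2.Rodrigues(np.array(c['rvec'],float))[0]; print(n,c['intrinsics'].tolist(),(-R.T@np.array(c['tvec']).reshape(3)),R[2])
print(state())
E
```

```text
top [[470.62462196939885, 0.0, 282.9617702628642], [0.0, 470.62462196939885, 213.6884541411196], [0.0, 0.0, 1.0]] [0.49267619 0.02361434 1.29591775] [ 0.05643294 -0.00130818 -0.99840554]
side [[436.49079742144824, 0.0, 281.5331818157347], [0.0, 436.49079742144824, 214.21411213253097], [0.0, 0.0, 1.0]] [0.28770529 0.60111129 0.72939758] [ 0.30223047 -0.63107639 -0.71442238]
{'clock': 0.1, 'joint_pos': array([-1.20000467e+00,  3.20210871e-01,  1.56554468e+00, -5.28608107e-06,
        1.25739981e+00, -1.99955395e-02]), 'joint_velocities': array([ 0.0013653 , -0.0035027 , -0.00147396,  0.00089006,  0.00284038,
        0.0019886 ]), 'joint_efforts': array([-6.73546383e-04, -4.16409016e+01, -2.34705108e+01, -2.32321690e-04,
        4.87441459e-03, -1.47724052e-05]), 'position': array([ 0.21887541, -0.53125599,  0.23058095]), 'tcp_rot': array([ 9.80970870e-01,  1.94153399e-01, -1.38821373e-04, -7.68926734e-04]), 'ft_force': array([-0.68189229, -0.62953746, -0.13594496]), 'wrist_torque': array([ 0.01577932, -0.05260871,  0.00493886]), 'finger_gap': 0.08529653933434216}
```

View pics/top0.png

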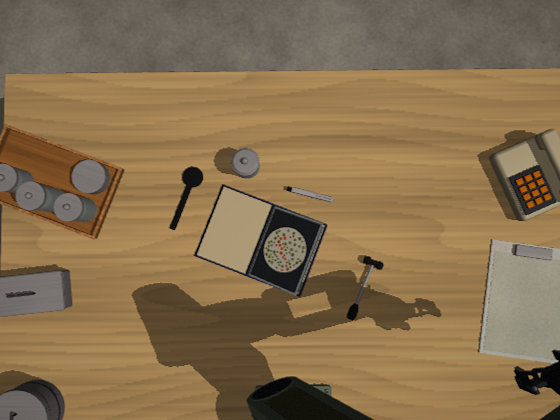

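View pics/side0.png

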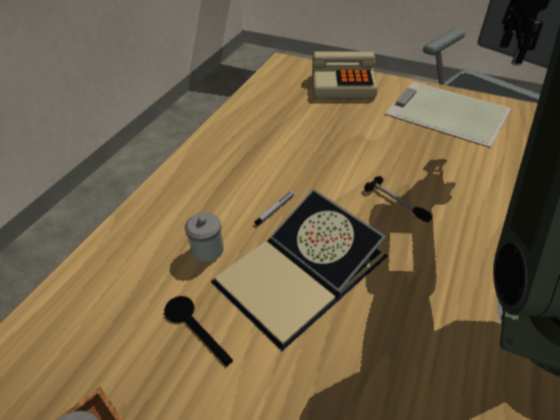

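```bash
cat > m.py <<'E'
from h import *
c=dict(np.load('pics/top0.npz'));P=cloud(c);img=c['color']
hsv=cv2.cvtColor(img,cv2.COLOR_RGB2HSV)
# desk level check
print('desk z',np.median(P[330:340,60:120,2]) ,np.median(P[100:110,300:400,2]))
roi=np.zeros(img.shape[:2],bool);roi[178:305,190:332]=1
# book via depth z>6mm & connected
for name,cc in(('top',c),('side',dict(np.load('pics/side0.npz')))):
    Q=cloud(cc);g=cv2.cvtColor(cc['color'],cv2.COLOR_RGB2HSV)
    lo=Q.reshape(-1,3)
    r=((lo[:,0]>.33)&(lo[:,0]<.65)&(lo[:,1]>-.12)&(lo[:,1]<.27)).reshape(Q.shape[:2])
    buff=r&(g[...,2]>150)&(g[...,1]<110)&(g[...,1]>30)
    n,l,s,ce=cv2.connectedComponentsWithStats(buff.astype(np.uint8));k=1+np.argmax(s[1:,4]);m=l==k
    p=Q[m];print(name,'buff',s[k],'z',np.median(p[:,2]))
    rect=cv2.minAreaRect(p[:,:2].astype(np.float32));print(rect,cv2.boxPoints(rect).tolist())
    sp=r&(Q[...,2]>.03)&(Q[...,2]<.15);
    n,l,s,ce=cv2.connectedComponentsWithStats(sp.astype(np.uint8));k=1+np.argmax(s[1:,4]);m=l==k
    p=Q[m];ctr=p.mean(0);U,S,V=np.linalg.svd(p-ctr,full_matrices=False);print('leaf',s[k],ctr,V,'n tilt',np.arccos(abs(V[2,2])), 'zmax',np.percentile(p[:,2],[50,99,100]),S)
E
python3 m.py
```

```text
desk z -6.039892773869726e-05 -0.0004523571092912517
top buff [ 198  187   73   86 3672] z 0.012678796064905852
((0.5114317536354065, 0.12592384219169617), (0.2040596306324005, 0.19808709621429443), 68.40127563476562) [[0.38178500533103943, 0.06751640141010284], [0.5659633874893188, -0.005400225520133972], [0.6410784721374512, 0.1843312829732895], [0.45690011978149414, 0.2572479248046875]]
leaf [ 256  210   67   86 3147] [0.4628804  0.00622775 0.05308585] [[-0.9257304   0.37817157 -0.00308226]
 [ 0.35148219  0.85733189 -0.37608816]
 [ 0.13958333  0.3492396   0.92657876]] n tilt 0.38558450266240585 zmax [0.05356413 0.07529718 0.08003115] [3.22666935 1.90710243 0.12966448]
side buff [ 216  241  118  100 5832] z 0.012174213055351912
((0.5265825986862183, 0.15158002078533173), (0.14333441853523254, 0.21071040630340576), 67.8443832397461) [[0.40197911858558655, 0.12493642419576645], [0.5971313118934631, 0.045472584664821625], [0.6511861085891724, 0.1782236099243164], [0.4560338854789734, 0.25768744945526123]]
leaf [ 280  189  106   90 4700] [0.45672009 0.00884958 0.05183847] [[-9.29067422e-01  3.69909810e-01 -6.77260809e-04]
 [-3.42972595e-01 -8.60722996e-01  3.76199047e-01]
 [-1.38576784e-01 -3.49746560e-01 -9.26538622e-01]] n tilt 0.3856912068499982 zmax [0.05177008 0.07333683 0.07565208] [3.94434415 2.27664001 0.10137037]
```

```bash
python3 -m jog '[[[-1,0.012,0.025,0,3],[-1,0.014,0.03,0,3.8],[-1,0.014,0.03,0,3.8],[-1,0.014,0.03,0,3.8],[-1,0.014,0.03,0,3.8],[-1,0.014,0.03,0,3.8],[-1,0.014,0.03,0,3.8],[-1,0.014,0.03,0,3.8],[-1,0.014,0.03,0,3.8],[-1,0.014,0.03,0,3.8],[-1,0.014,0.03,0,3.8],[-1,0.014,0.03,0,3.8]]]' 30
```

```text
clock: 1.1
position: [0.3851, -0.175, 0.2311]
tcp_rot: [0.832, 0.555, -0.0, -0.0]
ft_force: [0.9, -0.9, -0.1]
finger_gap: -0.0004
```

```bash
python3 -m jog '[[[-1,0.014,0.028,0,0.9],[-1,0.014,0.028,0,0],[-1,0.014,0.028,0,0],[-1,0.005,0.012,0,0],[-1,0,0,-0.01,0],[-1,0,0,-0.03,0],[-1,0,0,-0.03,0],[-1,0,0,-0.02,0],[-1,0,0,0,0],[-1,0,0,0,0]]]'; python3 - <<'E'
from h import *
shot('top','top1.png');shot('side','side1.png')
s=state();from scipy.spatial.transform import Rotation as R
print(s['position'],R.from_quat(s['tcp_rot']).as_matrix(),s['ft_force'],s['finger_gap'])
E
```

```text
clock: 1.93
position: [0.4315, -0.0805, 0.1408]
tcp_rot: [0.829, 0.56, -0.001, -0.001]
ft_force: [-0.0, 0.1, 0.7]
finger_gap: 0.0001
[ 0.43307175 -0.08090829  0.14255378] [[ 3.73169518e-01  9.27760004e-01  2.42615296e-03]
 [ 9.27763080e-01 -3.73169394e-01 -5.20301314e-04]
 [ 4.22651280e-04  2.44505573e-03 -9.99996922e-01]] [-0.59005449 -0.35008543  1.21094792] -0.00027061081843094217
```

View pics/side1.png

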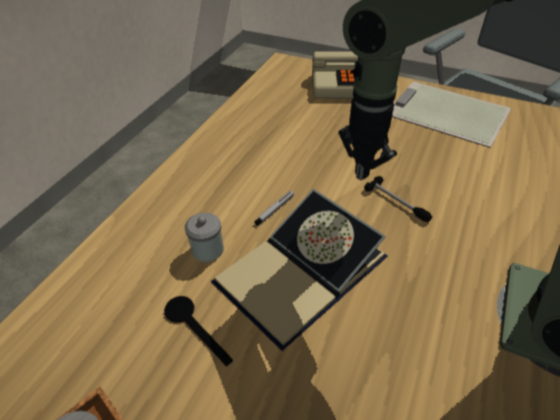

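View pics/top1.png

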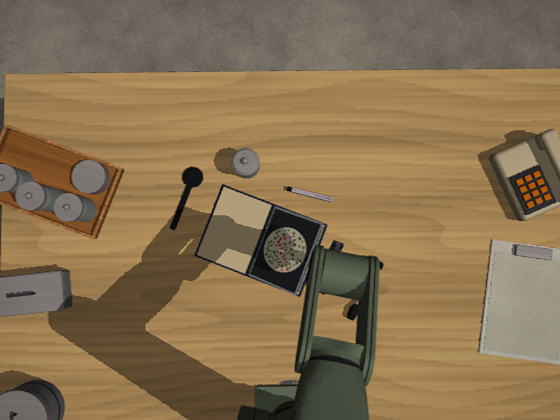

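```bash
python3 -m jog '[[[-1,0,0,-0.02,0],[-1,0,0,-0.03,0],[-1,0,0,-0.025,0],[-1,0,0,-0.014,0],[-1,0,0,0,0],[-1,0.0026,0.0065,0,0],[-1,0.0007,0.0019,0,0],[-1,0,0,0,0],[-1,0,0,0,0]]]';cat > q.py <<'E'
from h import *
import sys
O=np.array([.4988,.0816]);X=np.array([.928,-.373]);Y=np.array([.373,.928])
s=state();p=s['position'];print('t',s['clock'],'xb,yb,z mm',(p[:2]-O)@X*1e3,(p[:2]-O)@Y*1e3,p[2]*1e3,'F yb,z',s['ft_force'][:2]@Y,s['ft_force'][2],'xb',s['ft_force'][:2]@X)
if len(sys.argv)>1:
    for n in ('side','top'):
        c=shot(n,n+sys.argv[1]+'.png');Q=cloud(c)
        q=(Q[...,:2]-O);xb=q@X;yb=q@Y;z=Q[...,2]
        cv2.imwrite('pics/%s%sz.png'%(n,sys.argv[1]),cv2.resize(c['color'][150:320,170:450,::-1],None,fx=2.8,fy=2.8,interpolation=cv2.INTER_CUBIC))
        for side in(-1,1):
            m=(abs(abs(xb)-.07)<.025)&(z>.024)&(np.hypot(yb,z-.0155)<.16)&(np.sign(xb)==side)
            if m.sum()>40: print(n,side,m.sum(),'angle',np.median(np.arctan2(z-.0155,-yb)[m]),'maxr',np.percentile(np.hypot(yb,z-.0155)[m],98))
E
python3 q.py 2
```

```text
clock: 2.78
position: [0.4365, -0.0722, 0.0537]
tcp_rot: [0.828, 0.56, 0.001, 0.001]
ft_force: [-0.1, -1.0, -0.7]
finger_gap: 0.0
t 2.7833 xb,yb,z mm -0.4455178952730496 -165.97138849254102 53.65546012157249 F yb,z -0.9919351547363133 -0.7097718256219283 xb 0.24814719077325378
side -1 1492 angle 0.4136618797023043 maxr 0.1463948291257004
side 1 1132 angle 0.41278332154882513 maxr 0.1461174464737818
top -1 866 angle 0.42852249951798116 maxr 0.14339287379735507
top 1 888 angle 0.42525941430334224 maxr 0.14590027746313766
```

```bash
python3 -m jog '[[[-1,0.0019,0.0046,0,0],[-1,0.0019,0.0046,0,0],[-1,0.0008,0.0019,0,0],[-1,0.0004,0.0009,0,0],[-1,0,0,0,0],[-1,0,0,0,0]]]'; python3 q.py 3
```

```text
clock: 3.38
position: [0.4403, -0.0601, 0.0523]
tcp_rot: [0.829, 0.56, -0.0, -0.0]
ft_force: [0.2, -0.7, -0.1]
finger_gap: -0.0004
t 3.3833 xb,yb,z mm -1.4153185759866702 -153.36029512411739 52.28165257106765 F yb,z -0.5876361684539778 -0.0987305471830375 xb 0.4349706711188765
side -1 1489 angle 0.4125160548148243 maxr 0.14625656434703513
side 1 1133 angle 0.4131533853454793 maxr 0.14591145096104607
top -1 759 angle 0.4311058714483369 maxr 0.12973442182732783
top 1 875 angle 0.4248801744051745 maxr 0.14632921305774535
```

```bash
python3 -m jog '[[[-1,0.0004,0.0009,0,0],[-1,0.0004,0.0009,0,0],[-1,0.0004,0.0009,0,0],[-1,0,0,0,0],[-1,0,0,0,0]]]'; python3 q.py 4
```

```text
clock: 3.9
position: [0.4415, -0.0575, 0.0523]
tcp_rot: [0.829, 0.56, -0.0, 0.0]
ft_force: [-0.3, 0.1, 0.3]
finger_gap: -0.0001
t 3.9 xb,yb,z mm -1.240004700701911 -150.4703266579388 52.328974913924434 F yb,z 0.020867364211644784 0.26084168265989033 xb -0.32124434792765977
side -1 1488 angle 0.4125942853631902 maxr 0.1465269421046333
side 1 1145 angle 0.41190896000574473 maxr 0.14590038413014908
top -1 728 angle 0.4329262770423765 maxr 0.12600263626997887
top 1 877 angle 0.4235494948042373 maxr 0.14582408056241433
```

View pics/side4z.png

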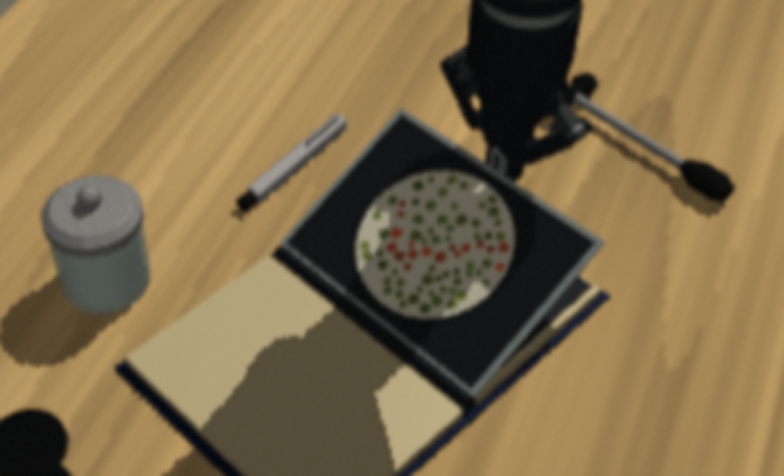

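```bash
python3 -m jog '[[[-1,0.0004,0.0009,0,0],[-1,0.0004,0.0009,0,0],[-1,0,0,0,0]]]'; python3 q.py ; python3 -m jog '[[[-1,0.0004,0.0009,0,0],[-1,0.0004,0.0009,0,0],[-1,0,0,0,0]]]'; python3 q.py
```

```text
clock: 4.25
position: [0.4418, -0.0567, 0.0524]
tcp_rot: [0.828, 0.561, -0.001, 0.001]
ft_force: [-2.6, -6.4, 2.1]
finger_gap: 0.0002
t 4.25 xb,yb,z mm -1.295776404878861 -149.64438388322273 52.379095896662015 F yb,z -6.921767550041177 2.076985984504335 xb -0.023402926531950145
clock: 4.5
position: [0.4422, -0.0557, 0.0525]
tcp_rot: [0.828, 0.561, -0.002, 0.001]
ft_force: [-3.3, -10.9, 3.3]
finger_gap: -0.0004
t 4.5 xb,yb,z mm -1.3293450610545177 -148.5171158111801 52.471754331975525 F yb,z -11.320298597426524 3.287775184494311 xb 0.9474953734004433
```

```bash
python3 -m jog '[[[-1,0,0,0.002,0],[-1,0.0002,0.0006,0.003,0],[-1,0.0003,0.0008,0.003,0],[-1,0,0,0,0]]]'; python3 q.py 5
python3 - <<'E'
import numpy as np
for t in np.arange(.4,1.75,.05):
    y=-150*np.cos(t)-1.25*np.sin(t)-10.5;z=15.5+150*np.sin(t)-1.25*np.cos(t)-18
    dy=7.5*np.sin(t);dz=7.5*np.cos(t)
    print('%.2f y %.1f z %.1f  step x %.4f y %.4f z %.4f'%(t,y,z,.373e-3*dy,.928e-3*dy,dz/1e3))
E
```

```text
clock: 4.83
position: [0.4435, -0.0526, 0.0607]
tcp_rot: [0.829, 0.56, -0.0, 0.0]
ft_force: [-1.4, -2.4, 1.9]
finger_gap: -0.0
t 4.8333 xb,yb,z mm -1.2945149558097808 -145.15188542773475 60.719226082867465 F yb,z -2.726041784254283 1.8645852353221128 xb -0.3951834268297704
side -1 1542 angle 0.48096870737878383 maxr 0.14563975495987724
side 1 1189 angle 0.4810104655978422 maxr 0.1453196548888478
top -1 711 angle 0.500609335958707 maxr 0.12326427871101671
top 1 875 angle 0.4930200092987048 maxr 0.1451932207207324
0.40 y -149.1 z 54.8  step x 0.0011 y 0.0027 z 0.0069
0.45 y -146.1 z 61.6  step x 0.0012 y 0.0030 z 0.0068
0.50 y -142.7 z 68.3  step x 0.0013 y 0.0033 z 0.0066
0.55 y -139.0 z 74.8  step x 0.0015 y 0.0036 z 0.0064
0.60 y -135.0 z 81.2  step x 0.0016 y 0.0039 z 0.0062
0.65 y -130.7 z 87.3  step x 0.0017 y 0.0042 z 0.0060
0.70 y -126.0 z 93.2  step x 0.0018 y 0.0045 z 0.0057
0.75 y -121.1 z 98.8  step x 0.0019 y 0.0047 z 0.0055
0.80 y -115.9 z 104.2  step x 0.0020 y 0.0050 z 0.0052
0.85 y -110.4 z 109.4  step x 0.0021 y 0.0052 z 0.0049
0.90 y -104.7 z 114.2  step x 0.0022 y 0
[... 176 characters left out ...]

1.10 y -79.7 z 130.6  step x 0.0025 y 0.0062 z 0.0034
1.15 y -72.9 z 133.9  step x 0.0026 y 0.0064 z 0.0031
1.20 y -66.0 z 136.9  step x 0.0026 y 0.0065 z 0.0027
1.25 y -59.0 z 139.5  step x 0.0027 y 0.0066 z 0.0024
1.30 y -51.8 z 141.7  step x 0.0027 y 0.0067 z 0.0020
1.35 y -44.6 z 143.6  step x 0.0027 y 0.0068 z 0.0016
1.40 y -37.2 z 145.1  step x 0.0028 y 0.0069 z 0.0013
1.45 y -29.8 z 146.3  step x 0.0028 y 0.0069 z 0.0009
1.50 y -22.4 z 147.0  step x 0.0028 y 0.0069 z 0.0005
1.55 y -14.9 z 147.4  step x 0.0028 y 0.0070 z 0.0002
1.60 y -7.4 z 147.5  step x 0.0028 y 0.0070 z -0.0002
1.65 y 0.1 z 147.1  step x 0.0028 y 0.0069 z -0.0006
1.70 y 7.6 z 146.4  step x 0.0028 y 0.0069 z -0.0010
```

```bash
python3 -m jog '[[[-1,0.0012,0.0031,0.0067,0],[-1,0.0014,0.0034,0.0066,0],[-1,0.0015,0.0037,0.0064,0],[-1,0.0016,0.0040,0.0062,0],[-1,0.0017,0.0043,0.0060,0],[-1,0.0018,0.0045,0.0057,0],[-1,0,0,0,0]]]'; python3 q.py 6
```

```text
clock: 5.52
position: [0.4541, -0.0285, 0.0992]
tcp_rot: [0.828, 0.56, 0.001, 0.001]
ft_force: [0.1, -0.1, 0.0]
finger_gap: 0.0001
t 5.5167 xb,yb,z mm -0.4273809170836744 -118.87181536686234 99.17777707571881 F yb,z -0.10579786839122453 0.027540809263518474 xb 0.11052458658612926
side -1 1697 angle 0.8014554237405213 maxr 0.1459612486510867
side 1 1293 angle 0.8037151369605863 maxr 0.14552246432198035
top -1 539 angle 0.8343495280988201 maxr 0.11897940012569662
top 1 761 angle 0.818684463025536 maxr 0.1467554278447082
```

```bash
python3 -m jog '[[[-1,0.0021,0.0052,0.0052,0],[-1,0.0021,0.0053,0.0049,0],[-1,0.0022,0.0055,0.0047,0],[-1,0.0023,0.0057,0.0044,0],[-1,0.0024,0.0059,0.0041,0],[-1,0.0024,0.0060,0.0037,0],[-1,0.0025,0.0062,0.0034,0],[-1,0.0026,0.0064,0.0031,0],[-1,0,0,0,0]]]'; python3 q.py 7
```

```text
clock: 6.37
position: [0.4728, 0.018, 0.1321]
tcp_rot: [0.828, 0.56, 0.001, 0.0]
ft_force: [-0.2, 0.4, 0.4]
finger_gap: 0.0001
t 6.3667 xb,yb,z mm -0.4494206488514854 -68.71651165029805 132.12034959189083 F yb,z 0.2720395666662845 0.43355688123981917 xb -0.3311356266640765
side -1 1565 angle 1.2181043398309557 maxr 0.14770135415369165
side 1 1171 angle 1.2211645775758866 maxr 0.14769978457417032
top -1 61 angle 1.2193404311798839 maxr 0.14816349900547438
top 1 406 angle 1.236920509716661 maxr 0.14882696346985028
```

View pics/side7z.png

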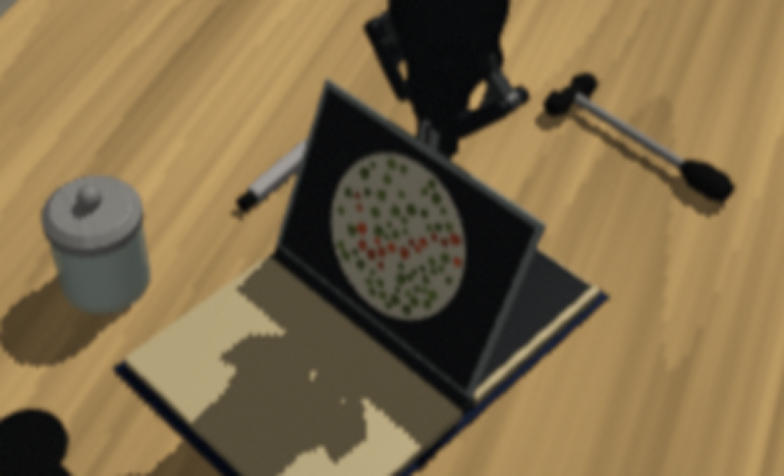

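```bash
python3 -m jog '[[[-1,0.0026,0.0065,0.0022,0],[-1,0.0027,0.0066,0.0019,0],[-1,0.0027,0.0067,0.0015,0],[-1,0.0027,0.0068,0.0011,0],[-1,0.0028,0.0069,0.0008,0],[-1,0.0028,0.0069,0.0004,0],[-1,0.0028,0.0069,0,0],[-1,0.0028,0.0070,-0.0003,0],[-1,0.0028,0.0070,-0.0006,0],[-1,0.0028,0.0069,-0.0008,0],[-1,0,0,0,0]]]'; python3 q.py 8
```

```text
clock: 7.38
position: [0.4994, 0.0862, 0.1373]
tcp_rot: [0.828, 0.56, 0.0, -0.0]
ft_force: [0.3, 0.2, -0.1]
finger_gap: 0.0001
t 7.3833 xb,yb,z mm -1.117146317477635 4.510621689993077 137.32662982147463 F yb,z 0.30449848214214054 -0.07389420727936942 xb 0.2243670736804691
side -1 840 angle 1.742349626457505 maxr 0.14969402711466162
side 1 613 angle 1.7473530291524733 maxr 0.1493161860548389
top -1 106 angle 1.720354467518237 maxr 0.15067758308339987
top 1 112 angle 1.7230554235944553 maxr 0.15154204984462938
```

```bash
python3 - <<'E'
import numpy as np
f=lambda t:np.array([-122*np.cos(t)-1.25*np.sin(t)-10.5,15.5+122*np.sin(t)-1.25*np.cos(t)])
t=1.70
while t<3.15:
    a=f(t);d=f(t+.06)-a
    print('%.2f y %.1f z %.1f step x %.4f y %.4f z %.4f'%(t,*a,.373e-3*d[0],.928e-3*d[0],d[1]/1e3));t+=.06
E
```

```text
1.70 y 4.0 z 136.6 step x 0.0027 y 0.0067 z -0.0011
1.76 y 11.2 z 135.6 step x 0.0027 y 0.0066 z -0.0015
1.82 y 18.4 z 134.0 step x 0.0026 y 0.0065 z -0.0019
1.88 y 25.4 z 132.1 step x 0.0026 y 0.0064 z -0.0024
1.94 y 32.4 z 129.7 step x 0.0025 y 0.0063 z -0.0028
2.00 y 39.1 z 127.0 step x 0.0025 y 0.0061 z -0.0032
2.06 y 45.7 z 123.8 step x 0.0024 y 0.0059 z -0.0036
2.12 y 52.1 z 120.2 step x 0.0023 y 0.0057 z -0.0039
2.18 y 58.3 z 116.3 step x 0.0022 y 0.0055 z -0.0043
2.24 y 64.2 z 112.0 step x 0.0021 y 0.0052 z -0.0047
2.30 y 69.9 z 107.3 step x 0.0020 y 0.0050 z -0.0050
2.36 y 75.2 z 102.3 step x 0.0019 y 0.0047 z -0.0053
2.42 y 80.3 z 97.0 step x 0.0018 y 0.0044 z -0.0056
2.48 y 85.0 z 91.4 step x 0.0016 y 0.0041 z -0.0059
2.54 y 89.4 z 85.6 step x 0.0015 y 0.0037 z -0.0061
2.60 y 93.4 z 79.5 step x 0.0014 y 0.0034 z -0.0063
2.66 y 97.0 z 73.1 step x 0.0012 y 0.0030 z -0.0066
2.72 y 100.3 z 66.6 step x 0.0011 y 0.0027 z -0.0067
2.78 y 103.2 z 59.8 step x 0.0009 y 0.0023 z -0.0069
2.84 y 105.6 z 52.9 step x 0.0008 y 0.0019 z -0.0070
2.90 y 107.7 z 45.9 step x 0.0006 y 0.0015 z -0.0071
2.96 y 109.3 z 38.8 step x 0.0004 y 0.0011 z -0.0072
3.02 y 110.4 z 31.5 step x 0.0003 y 0.0007 z -0.0073
3.08 y 111.2 z 24.3 step x 0.0001 y 0.0003 z -0.0073
3.14 y 111.5 z 16.9 step x -0.0000 y -0.0001 z -0.0073
```

```bash
python3 -m jog '[[[-1,0.0027,0.0067,-0.0011,0],[-1,0.0027,0.0066,-0.0015,0],[-1,0.0026,0.0065,-0.0019,0],[-1,0.0026,0.0064,-0.0024,0],[-1,0.0025,0.0063,-0.0028,0],[-1,0.0025,0.0061,-0.0032,0],[-1,0.0024,0.0059,-0.0036,0],[-1,0.0023,0.0057,-0.0039,0],[-1,0.0022,0.0055,-0.0043,0],[-1,0.0021,0.0052,-0.0047,0],[-1,0,0,0,0]]]'; python3 q.py 9
```

```text
clock: 8.4
position: [0.5236, 0.1466, 0.1071]
tcp_rot: [0.828, 0.56, -0.0, -0.0]
ft_force: [-0.3, -0.7, -0.3]
finger_gap: 0.0003
t 8.4 xb,yb,z mm -1.248871641815478 69.57215767486018 107.08434055761867 F yb,z -0.7629218496654151 -0.2692524574831665 xb -0.06806997447983548
side -1 462 angle 2.2896179659198346 maxr 0.15094209198991865
side 1 277 angle 2.2933938137708783 maxr 0.15130590345278977
top -1 514 angle 2.302227780957239 maxr 0.1504414486963246
top 1 546 angle 2.3049817602341136 maxr 0.14974392537411413
```

```bash
python3 -m jog '[[[-1,0.0020,0.0050,-0.0050,0],[-1,0.0019,0.0047,-0.0053,0],[-1,0.0018,0.0044,-0.0056,0],[-1,0.0016,0.0041,-0.0059,0],[-1,0.0015,0.0037,-0.0061,0],[-1,0.0014,0.0034,-0.0063,0],[-1,0.0012,0.0030,-0.0066,0],[-1,0.0011,0.0027,-0.0067,0],[-1,0.0009,0.0023,-0.0069,0],[-1,0,0,0,0]]]'; python3 q.py 10
```

```text
clock: 9.33
position: [0.5361, 0.1791, 0.0521]
tcp_rot: [0.829, 0.56, -0.001, -0.0]
ft_force: [-0.4, -0.1, 0.2]
finger_gap: 0.0002
t 9.3333 xb,yb,z mm -1.7258910320377825 104.42980976082683 52.107412177553684 F yb,z -0.21796148432044554 0.15506970402407716 xb -0.3350087403039936
side -1 1290 angle 2.83743330123641 maxr 0.1516584394060837
side 1 498 angle 2.8413430222243434 maxr 0.15162134777978947
top -1 397 angle 2.838143844399669 maxr 0.15726517808317458
top 1 683 angle 2.839062396674326 maxr 0.1465449079525897
```

View pics/side10z.png

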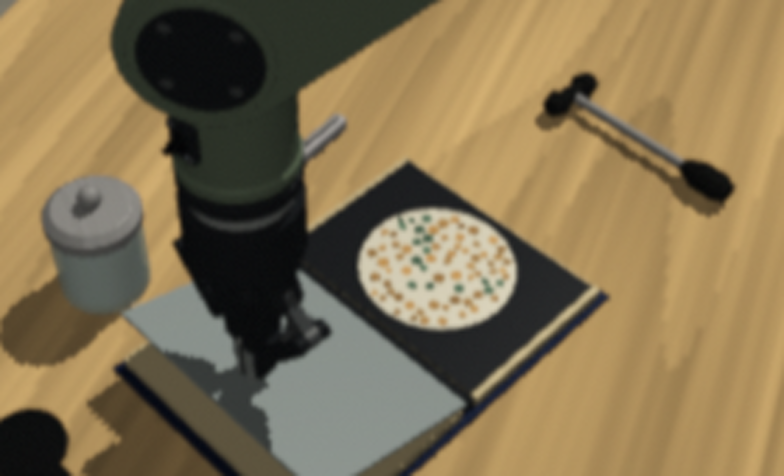

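```bash
python3 -m jog '[[[-1,0.0006,0.0015,-0.0071,0],[-1,0.0004,0.0011,-0.0072,0],[-1,0.0003,0.0007,-0.0072,0],[-1,0.0001,0.0003,-0.006,0],[-1,0,0,-0.004,0],[-1,0,0,-0.002,0],[-1,0,0,-0.001,0],[-1,0,0,0,0]]]'; python3 q.py 11
```

```text
clock: 10.1
position: [0.538, 0.1825, 0.019]
tcp_rot: [0.829, 0.56, -0.0, -0.0]
ft_force: [-0.6, 0.4, 0.7]
finger_gap: -0.0002
t 10.1 xb,yb,z mm -1.231605572730941 108.25550139519977 19.01154870889752 F yb,z 0.1388450199424729 0.7142036903333512 xb -0.7560785944229631
side -1 199 angle 2.4299978289028394 maxr 0.1542115228395925
top -1 78 angle 2.4282563686737015 maxr 0.1552524652339537
```

```bash
python3 -m jog '[[[-1,0,0,-0.001,0],[-1,0,0,-0.001,0],[-1,0,0,-0.001,0],[-1,0,0,0,0]]]'; python3 q.py
```

```text
clock: 10.53
position: [0.5386, 0.1827, 0.0168]
tcp_rot: [0.829, 0.56, 0.0, 0.0]
ft_force: [-0.3, -0.1, 3.7]
finger_gap: 0.0001
t 10.5333 xb,yb,z mm -0.7408987607630243 108.65999973659429 16.80203442015007 F yb,z -0.22379618361160183 3.704195442329633 xb -0.27553893868033336
```

Press on until the force clearly exceeds the hinge friction.

```bash
python3 -m jog '[[[-1,0,0,-0.001,0],[-1,0,0,-0.001,0],[-1,0,0,0,0],[-1,0,0,0,0]]]'; python3 q.py; python3 -m jog '[[[-1,0,0,0.002,0],[-1,0,0,0.004,0],[-1,0,0,0.02,0],[-1,0,0,0.04,0],[-1,0,0,0.04,0],[-1,0,0,0.04,0],[-1,-0.014,-0.035,0.01,0],[-1,-0.014,-0.035,0,0],[-1,-0.014,-0.035,0,0],[-1,-0.014,-0.035,0,0],[-1,-0.014,-0.035,0,0],[-1,0,0,0,0]]]';python3 -m jog '[[[-1,-0.014,-0.035,0,0],[-1,-0.014,-0.035,0,0],[-1,-0.014,-0.035,0,0],[-1,-0.014,-0.035,0,0],[-1,-0.014,-0.035,0,0],[-1,0,0,0,0],[-1,0,0,0,0]]]'
python3 q.py 12; python3 - <<'E'
from h import *
O=np.array([.4988,.0816]);X=np.array([.928,-.373]);Y=np.array([.373,.928])
for n in('top12','side12'):
    Q=cloud(dict(np.load('pics/'+n+'.npz')));xb=(Q[...,:2]-O)@X;yb=(Q[...,:2]-O)@Y
    for a in (.03,.06,.09,.12,.14):
        m=(abs(xb)<.09)&(abs(yb-a)<.006);print(n,a,np.median(Q[...,2][m])*1e3)
E
```

```text
clock: 10.87
position: [0.5387, 0.1827, 0.0165]
tcp_rot: [0.829, 0.56, 0.001, 0.0]
ft_force: [-2.9, -1.3, 14.8]
finger_gap: 0.0001
t 10.8667 xb,yb,z mm -0.7100342927870188 108.67978068754499 16.541396911406082 F yb,z -2.2814348021625483 14.838168065079856 xb -2.2438086286336434
clock: 11.87
position: [0.4651, 0.0032, 0.1701]
tcp_rot: [0.83, 0.558, -0.002, 0.0]
ft_force: [0.7, -0.1, 0.4]
finger_gap: -0.0002
clock: 12.45
position: [0.398, -0.1684, 0.1703]
tcp_rot: [0.83, 0.558, 0.0, -0.0]
ft_force: [1.0, 1.0, 0.6]
finger_gap: -0.0001
t 12.45 xb,yb,z mm -0.24330987044001512 -269.58758752011727 170.2735678962062 F yb,z 1.3032383955657367 0.5874764491928718 xb 0.5739307887536862
top12 0.03 16.36659931057567
top12 0.06 16.60235551760852
top12 0.09 16.814642848042467
top12 0.12 15.984571449506868
top12 0.14 16.82869641089942
side12 0.03 15.795684135213627
side12 0.06 15.956282006610374
side12 0.09 15.83414312779944
side12 0.12 15.897279526159988
side12 0.14 16.009534229422417
```

View pics/side12.png

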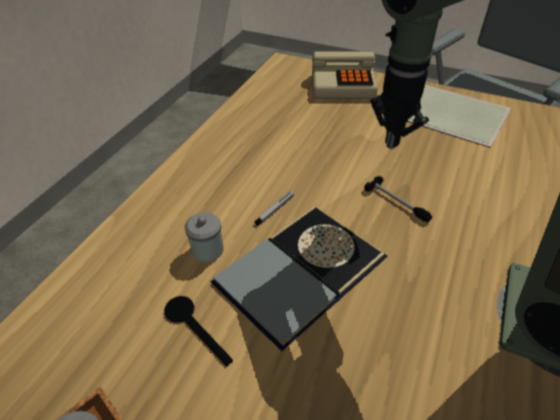

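View pics/top12.png

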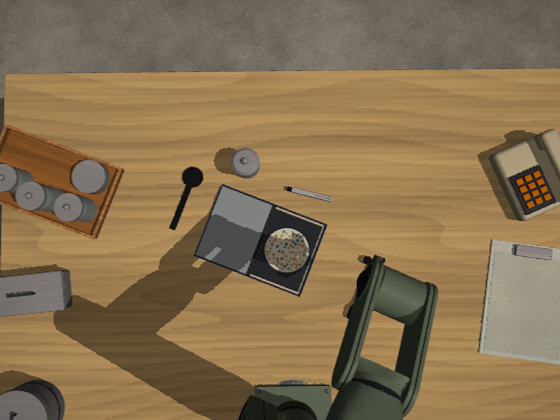

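The leaf lies flat at an even height of about 16 mm. The book corners (222,185), (195,255), (326,225) and (299,295) and the bystanders are at the same pixels as at the start. The arm is clear of everything.

```bash
python3 -c "
from plant import env
env.close_job()"
```

```text
the job is handed in; nothing more can be done
```

The leaf is turned over and lies flat on the other half of the book, and I have handed the job in at about 12.5 s. No verdict was reported.

**What I did:** I found the book and the leaf (about 0.39 rad) from the depth pictures. With the gripper shut, I pushed the middle of the free edge up and over at about 0.7 rad/s. Past upright the tips pushed on the plain grey back. I then pressed down with about 15 N and withdrew. The largest push against the edge that I read was about 11 N, at first contact.

**Last checks:**
- **Leaf:** its top measures 16 to 17 mm above the desk, evenly from 30 to 140 mm from the spine in both views, so it lies flat to within about 1 degree.
- **Book and bystanders:** by eye, all but the hammer are at the same pixels as at the start. In the last top view the arm covers most of the hammer, so I judged it from the side view only.
- **Robot:** it was clear of everything.
- **Dot sheets:** the fingers stayed outside the free edge and then on the leaf's back, so neither sheet should have been touched. No sensor shows this directly.

**Disagreements:** the top camera reads heights up to about 1 mm more than the side camera. During the turn the two cameras' leaf angles differed by up to about 0.03 rad, partly because the gripper blocked the view. The automatic angle readout meant nothing in the final pressing step, because the leaf was by then below its height threshold and it picked up the gripper. I used the height profile for the final check instead.

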